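# Lift a sample plate out of its pocket with a lifter and set it on the drying rack

### The arm

A 6-joint arm with a two-finger parallel gripper is mounted at the origin on a cart in front of the work surface, level with it; the furniture and walls round the work are solid. World frame = base frame: x ahead of the robot, y to its left, z up, the work surface at z = 0. Lengths are in m, angles in rad, forces in N, time in s.
With the tool pointing down it reaches from about 0.4 to 0.825 m from the base axis. Payload 7 kg.
Tool frame: the origin (TCP) lies at the very end of the fingers, on their centre line; the grasp point (between the pads) lies arm.hold_point_z behind it (arm.hold_point_z is the distance from the TCP to the grasp point, in m); z points along the fingers, y is the line along which they close (so a half turn about z gives the same grasp; the last joint's range is limited). The gripper opens to 88 mm and grips with 3 to 60 N. Pads are 19 mm wide; open, the fingers measure 130 mm over their backs; the gripper's body (78 mm by 193 mm) begins 47 mm behind the grasp point.
Start: joints at [-0.944, 0.359, 0.012, 0, -1.224, -0.288], TCP at [0.224, -0.637, 0.227] pointing down, gripper open.
Joint ranges: [-3.07, 3.07], [-1.43, 2.12], [-1.02, 1.25], [-3.03, 1.67], [-3.05, -0], [-3.03, 3.03]. Speed limits (rad/s): [2.39, 2.39, 3.01, 3.14, 3.14, 3.14].

### API

Orientations are given as [roll, pitch, yaw] about the fixed x, y, z axes, in that order (R = Rz(yaw) Ry(pitch) Rx(roll)).
In Python, from station import arm gives the robot as it stands.
- The arm moves only by the shell command python3 nudge.py 'ROWS' [FORCE]. ROWS is a JSON list of rows, 1 to 20 of them, each of 5 numbers: the finger opening in m, then dx, dy, dz in m, then a turn about the tool's z in rad; each row is the pose to reach, as a shift and turn from the pose commanded when the command began, along the tool's axes at that moment; what a row does not reach only later rows make up. A row lasts 1/12 s, in which the tool goes at most 0.0417 m and 0.125 rad, less where a joint would pass 70% of its speed; a pose out of reach is approached as far as the arm can. The fingers move at their own pace and stop on an object; FORCE is the grip in N (left out, the last holds). Time passes only in rows, so rows that do not move let the fingers close. It prints the time, the measured TCP pose, the force, the opening and the grip force at its end.
- arm.get_state(): the state, without advancing time (a new reading comes with each control period).
- arm.grab_frame(name): name is "scene" or "top" or "wrist"; returns the picture (480x640x3 uint8, red, green, blue); there is no depth.
- arm.camera_params(name): a dict with "fx", "fy", "cx", "cy" (pixels), "D" ([k1, k2, p1, p2, k3] as OpenCV has them; the pictures are not rectified), "T" (4x4, takes a point from camera to world coordinates); the wrist camera has in their place "hand_eye" (4x4, takes a point from camera to tool coordinates, whose origin is the TCP and whose axes are the flange's). Camera axes: x right, y down, z forward; pixel columns grow to the right and rows downward; lengths in m; the calibration is good to about 2 mm. A picture is of the moment at which its call begins: read the wrist's pose just before it. camera_params takes no time and is no camera call.
- arm.job_done(): hands the job in; it is judged then, once.
The state is a dict: "t": time; "q": joint angles; "qd": joint speeds; "joint_efforts": joint torques, N m; "eef_pos": TCP position; "ee_rot": TCP orientation; "force": force on the tool from outside, world axes, zero at the start; "moment": the same for the moment, N m; "width": finger opening in m; "gripper_force": force on a finger pad.
Only numpy, scipy, OpenCV 4.12 (cv2) and the standard library are available. Lean on these libraries where they do the work, as an engineer would, in place of code of your own. Each camera call takes 0.05 s, during which the arm holds its last target. There are 200 camera calls.

### The job

Without touching the perforated sample plate with the gripper, pick up the flat-bladed lifter by its handle, slide its blade under the plate through the open side of the plate's pocket, lift the plate and carry it, roughly level, to the drying rack. Set the plate squarely and centrally across the rack's two rails, draw the blade out from under it, and lay the lifter down flat on the bench, clear of the rack and the pocket. Leave the objective, the jog box, the O-ring box and the tape roll where they are.

Things in the scene. Friction and masses are not known exactly. Their poses are not given: they have to be found in the camera images.
- plate: Perforated light-grey sample plate, 80 (its x) by 100 (its y) by 10 mm, about 0.2 kg, lying flat on the bench in the pocket, almost against the rear rail. Origin at the centre of its underside, z up; the blade goes in along its +x. Square edges, no gap beneath it; it is free to slide and tip.
- pocket: Fixed U of three dark steel rails, 8 mm high, 10 mm wide, on the bench, no floor, open to its -x; inside 108 mm wide (y). Rear rail's inner face at x = +42 mm; side rails run from x = -42 to +52 mm, inner faces at y = +/-54 mm. Origin at its centre on the bench surface.
- rack: Fixed steel drying rack: dark base plate 124 x 116 mm, 4 mm thick, with two upright rails along its x, from x = -47 to +57 mm, 8 mm thick, at y = 40 to 48 mm on each side (80 mm free between them), tops 30 mm above the bench. Open at its -x end. Origin on the bench surface at the centre of the place for the plate.
- rack_seat (a point): Where the plate's origin belongs: midway between the two rails, level with their tops, 30 mm above the rack's origin; axes as the rack's. The plate's 100 mm side lies across the rails. Behind it, at x = +58.5 mm on the line of each rail, stands a round 8 mm stop post, top 40 mm above the bench.
- lifter: Loose lifter (offset spatula), 0.15 kg, blade flat on the bench. Origin on the bench below the grip point, x towards the blade, z up. Straight black handle: x from -75 to +40 mm, 22 mm wide (y), from 25 to 45 mm above the blade's underside, clear of the bench; a cranked neck joins it to the blade. Balance point over the blade, about x = +75 mm.
- lifter_tip (a point): Middle of the front edge of the lifter's dark steel blade, on its underside, at x = +145 mm from the lifter's origin. The blade is flat underneath, 64 mm wide, from x = +55 to +145 mm, 3 mm thick up to x = +113 mm; from there its top bevels down to a sharp front edge.
- objective: Bystander: black microscope objective standing upright, 34 mm wide, 48 mm high; origin under its centre.
- jog_box: Bystander: black control box with a grey knob, 53 x 68 x 39 mm; origin under its centre.
- oring_kit: Bystander: flat cream-coloured box, 56 x 90 x 22 mm; origin under its centre.
- tape_roll: Bystander: roll of tan tape lying flat, 69 mm across, 19 mm high; origin under its centre.

How it is judged:
On the way:
1. the plate is lifted clear of the bench, lying on the lifter's blade (height (world z) of plate above 0.02 m and contact force between lifter and plate above 0.5 N and angle between plate's own z axis and vertical below 0.35 rad), for 0.2 s.
At the end, for the whole second after the job is handed in: The plate lies flat and at rest across the rack's two rails, within 15 mm of the rack's centre along the rails and 8 mm across them, and within about 8 degrees of square; the lifter lies released, flat and at rest on the bench, touching neither the plate, the rack nor the pocket (x of plate in the frame of rack between -0.015 and 0.015 m and y of plate in the frame of rack between -0.008 and 0.008 m and z of plate in the frame of rack between 0.026 and 0.034 m and angle between the x axis of plate and the x axis of rack, either way round below 0.14 rad and angle between plate's own z axis and vertical below 0.06 rad and contact force between lifter and plate below 0.05 N and contact force between lifter and rack below 0.05 N and contact force between lifter and pocket below 0.05 N and height (world z) of lifter between -0.01 and 0.01 m and angle between lifter's own z axis and vertical below 0.1 rad and linear speed of each of plate, lifter below 0.02 m/s).
It fails at once if the gripper or arm touches the plate (contact force between any of the fingers, the arm and plate above 0.5 N).
It fails at once if a bystander is moved by more than 25 mm (distance of any of objective, jog_box, oring_kit, tape_roll from where it was at the start of the episode above 0.025 m).
It fails at once if the plate is tipped steeply (over 35 degrees) (angle between plate's own z axis and vertical above 0.61 rad).
It also fails if it takes over 59 s, if anything falls off the work surface, if the arm or the gripper's body presses on something with over 40 N, if the wrist force passes 120 N, or if a joint passes its speed limit or range.

## Working session

There is one attempt and no reset: what is moved stays moved. The work goes in short steps, Python scripts to look and compute and a shell command to move; the robot and the scene stay as the last step left them, time stands still between calls to the robot, and variables do not carry over. Pictures are saved under pics/ and viewed, at most 10 in all, crops included, and the job is handed in when it is done.

```bash
ls; mkdir -p pics; python3 - <<'E'
from station import arm
import cv2,numpy as np
print(arm.hold_point_z); s=arm.get_state(); print(s)
for n in("scene","top"):
    cv2.imwrite(f"pics/{n}0.png",arm.grab_frame(n)[:,:,::-1]); print(n,arm.camera_params(n))
print(arm.camera_params("wrist"))
E
```

```text
nudge.py
pics
station.py
0.0188
{'t': 0.0, 'q': array([-9.43938446e-01,  3.59390904e-01,  1.10710726e-02, -3.34415913e-04,
       -1.22409377e+00, -2.88075516e-01]), 'qd': array([ 0.00074818, -0.00044981, -0.00040613, -0.00110149,  0.001466  ,
       -0.00204125]), 'joint_efforts': array([-3.11994211e-05, -5.82718170e+01,  2.93067813e+01,  6.99763834e+00,
        6.82072263e-03, -1.55803073e-04]), 'eef_pos': array([ 0.22412525, -0.63619603,  0.22562824]), 'ee_rot': array([ 3.13995271e+00, -1.58103248e-04, -2.80292405e+00]), 'force': array([0.68716584, 0.3873761 , 0.12293206]), 'moment': array([ 0.02618143, -0.01156017, -0.0032333 ]), 'gripper_force': 0.0, 'width': 0.08779275795492764}
scene {'fx': 560.1413473146436, 'fy': 560.1413473146436, 'cx': 321.3437188984422, 'cy': 249.40774632224267, 'D': array([0.01719926, 0.        , 0.        , 0.        , 0.        ]), 'T': array([[ 0.57740943,  0.68339322, -0.44673488,  1.19518979],
       [ 0.81645114, -0.48492946,  0.31345007, -0.44036725],
       [-0.00242526, -0.54572623, -0
[... 446 characters left out ...]
  [ 1.22329422e-02, -1.49883116e-01, -9.88628043e-01,
         1.23151974e+00],
       [ 0.00000000e+00,  0.00000000e+00,  0.00000000e+00,
         1.00000000e+00]])}
{'fx': 380.6620677995538, 'fy': 380.6620677995538, 'cx': 311.2552171944714, 'cy': 236.8996501410774, 'D': array([-0.00137666,  0.        ,  0.        ,  0.        ,  0.        ]), 'hand_eye': array([[ 6.22817675e-06, -9.60857088e-01, -2.77044504e-01,
         7.59166389e-02],
       [ 9.99999709e-01,  2.17281962e-04, -7.31105418e-04,
         2.20953965e-03],
       [ 7.62684596e-04, -2.77044419e-01,  9.60856809e-01,
        -1.57129589e-01],
       [ 0.00000000e+00,  0.00000000e+00,  0.00000000e+00,
         1.00000000e+00]])}
```
View pics/top0.png

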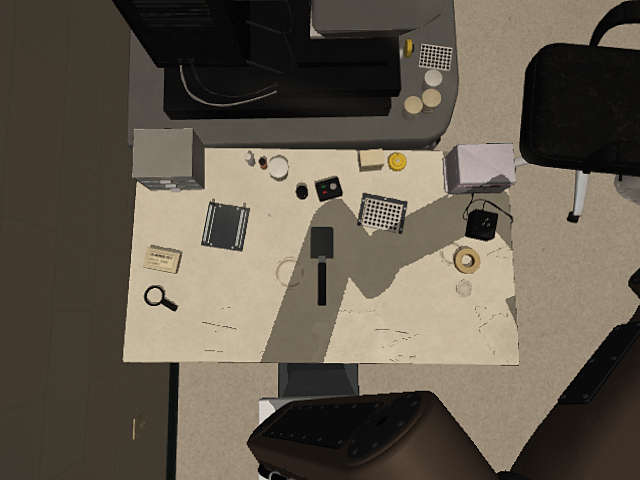

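View pics/scene0.png

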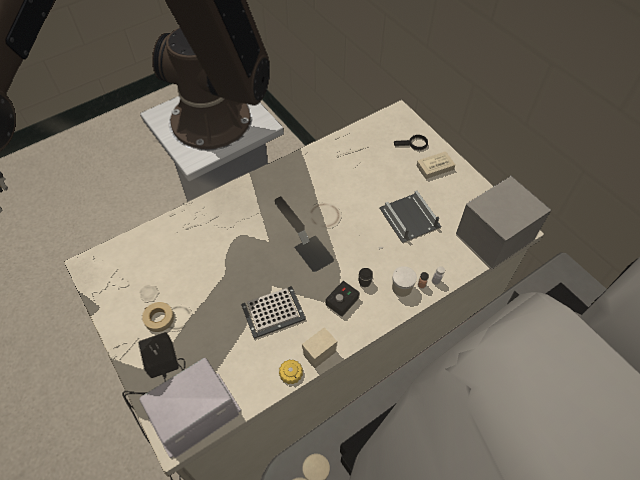

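The top view shows the lifter at about (321,265) with its blade pointing up in the image, the plate and pocket at (382,212), and the rack at (226,226). The bystanders are the objective (302,190), jog box (328,188), O-ring box (163,259) and tape roll (467,260). Next I'll enlarge the parts that matter.

```bash
cat > h.py <<'E'
import cv2,numpy as np
from scipy.spatial.transform import Rotation as R
from station import arm
def K(p): return np.array([[p['fx'],0,p['cx']],[0,p['fy'],p['cy']],[0,0,1]])
def wristT(s):
    T=np.eye(4);T[:3,:3]=R.from_euler('xyz',s['ee_rot']).as_matrix();T[:3,3]=s['eef_pos'];return T@arm.camera_params('wrist')['hand_eye']
def rays(p,T,uv):
    n=cv2.undistortPoints(np.array(uv,float).reshape(-1,1,2),K(p),p['D'])[:,0]
    return T[:3,3],np.c_[n,np.ones(len(n))]@T[:3,:3].T
def plane(p,T,uv,z):
    o,d=rays(p,T,uv); return o+d*((z-o[2])/d[:,2])[:,None]
def proj(p,T,P):
    Ti=np.linalg.inv(T); return cv2.projectPoints(np.array(P,float).reshape(-1,1,3),cv2.Rodrigues(Ti[:3,:3])[0],Ti[:3,3],K(p),p['D'])[0][:,0]
def tri(views): # [(p,T,uv)]
    A=0;b=0
    for p,T,uv in views:
        o,d=rays(p,T,[uv]);d=d[0]/np.linalg.norm(d[0]);M=np.eye(3)-np.outer(d,d);A=A+M;b=b+M@o
    return np.linalg.solve(A,b)
E
python3 - <<'E'
import cv2,numpy as np
t=cv2.imread('pics/top0.png');s=cv2.imread('pics/scene0.png')
f=lambda im,x,y,w,h,k:cv2.resize(im[y:y+h,x:x+w],None,fx=k,fy=k,interpolation=cv2.INTER_CUBIC)
a=f(t,190,170,230,150,3.4); cv2.imwrite('pics/top1.png',a)
cv2.imwrite('pics/scene1.png',f(s,230,180,220,160,3.6))
E
```

View pics/top1.png

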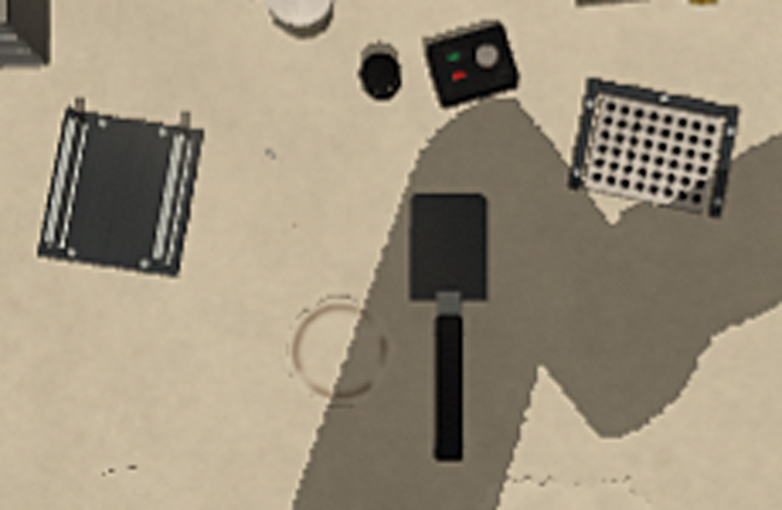

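View pics/scene1.png

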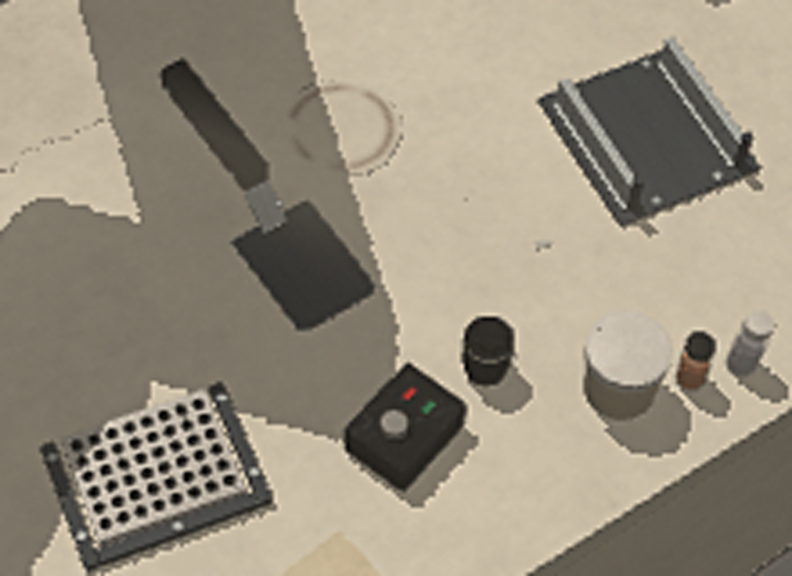

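The crops show both open sides facing the robot (image down), with the stop posts on the rack's far side. The pocket and rack are each turned about -10°, and the lifter is nearly aligned with world x. Next come rough positions from the two fixed views.

```bash
python3 - <<'E'
from h import *
pt=arm.camera_params('top');ps=arm.camera_params('scene')
c=lambda l:np.array(l)/3.4+[190,170]
d=lambda l:np.array(l)/3.6+[230,180]
f=lambda n,uv,z:print(n,plane(pt,pt['T'],c(uv),z).round(3)[:,:2].tolist())
f('pocket out corners rl,rr,fr,fl',[(587,80),(739,106),(720,215),(570,187)],.008)
f('lifter tip L,R',[(411,195),(487,195)],0.001); f('handle end L,R;front',[(434,460),(462,460),(449,316)],.045)
f('rack base rl,rr,fr,fl',[(68,105),(203,130),(180,275),(39,255)],.004)
f('obj,jog',[(380,75),(471,63)],.04)
for n,a,b in[('handle end',(448,460),(171,70)),('tip L',(411,195),(374,290)),('railL near top',(48,245),(672,45)),('plate fl',(586,192),(216,388))]:
    print('tri',n,tri([(pt,pt['T'],c([a])[0]),(ps,ps['T'],d([b])[0])]).round(3))
E
```

```text
pocket out corners rl,rr,fr,fl [[0.699, -0.14], [0.674, -0.265], [0.583, -0.244], [0.609, -0.122]]
lifter tip L,R [[0.607, 0.009], [0.606, -0.054]]
handle end L,R;front [[0.391, -0.004], [0.39, -0.026], [0.502, -0.019]]
rack base rl,rr,fr,fl [[0.689, 0.29], [0.666, 0.179], [0.545, 0.198], [0.565, 0.313]]
obj,jog [[0.7, 0.031], [0.708, -0.043]]
tri handle end [ 0.391 -0.015  0.036]
tri tip L [ 0.608  0.009 -0.002]
tri railL near top [0.572 0.304 0.018]
tri plate fl [ 0.609 -0.13   0.003]
```

```bash
python3 nudge.py '[[0.088,-0.492,0.385,-0.02,-2.5],[0.088,-0.492,0.385,-0.02,-2.5],[0.088,-0.492,0.385,-0.02,-2.5],[0.088,-0.492,0.385,-0.02,-2.5],[0.088,-0.492,0.385,-0.02,-2.5],[0.088,-0.492,0.385,-0.02,-2.5],[0.088,-0.492,0.385,-0.02,-2.5],[0.088,-0.492,0.385,-0.02,-2.5],[0.088,-0.492,0.385,-0.02,-2.5],[0.088,-0.492,0.385,-0.02,-2.5],[0.088,-0.492,0.385,-0.02,-2.5],[0.088,-0.492,0.385,-0.02,-2.5],[0.088,-0.492,0.385,-0.02,-2.5],[0.088,-0.492,0.385,-0.02,-2.5],[0.088,-0.492,0.385,-0.02,-2.5],[0.088,-0.492,0.385,-0.02,-2.5],[0.088,-0.492,0.385,-0.02,-2.5],[0.088,-0.492,0.385,-0.02,-2.5],[0.088,-0.492,0.385,-0.02,-2.5],[0.088,-0.492,0.385,-0.02,-2.5]]' 60
```

```text
t: 1.77
eef_pos: [0.5602, -0.1097, 0.2461]
ee_rot: [3.141, 0.001, -0.296]
force: [-0.0, -0.4, 0.1]
width: 0.0878
gripper_force: 0.0
```

```bash
python3 nudge.py '[[0.088,0,0,0,-0.1],[0.088,0,0,0,-0.1],[0.088,0,0,0,-0.1]]'; cat > shot.py <<'E'
import sys,pickle
from h import *
n=sys.argv[1]; s=arm.get_state(); im=arm.grab_frame('wrist')[:,:,::-1]
cv2.imwrite(f'pics/{n}.png',im); pickle.dump(s,open(f'pics/{n}.pkl','wb')); print(s['t'],s['eef_pos'].round(4),s['ee_rot'].round(4))
E
python3 shot.py w1
```

```text
t: 2.02
eef_pos: [0.5602, -0.1099, 0.2462]
ee_rot: [3.142, 0.001, -0.206]
force: [-0.7, -0.4, 0.3]
width: 0.0877
gripper_force: 0.0
2.0167 [ 0.5602 -0.1099  0.2462] [ 3.1415e+00  6.0000e-04 -2.0600e-01]
```

View pics/w1.png

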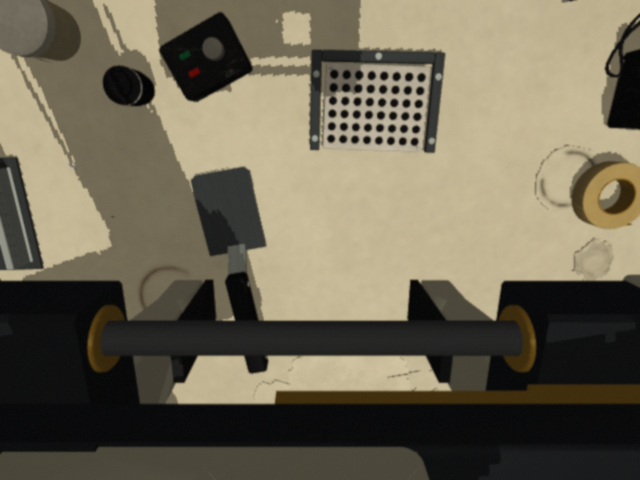

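The wrist view shows the pocket U with its outer corners near (312,52), (443,52), (434,152) and (310,150), and the plate inside against the rear. The blade's front edge runs from (193,177) to (248,167), and the handle passes between the fingers. I'll take a second view toward the rack.

```bash
python3 nudge.py '[[0.088,-0.05,-0.26,0,0],[0.088,-0.05,-0.26,0,0],[0.088,-0.05,-0.26,0,0],[0.088,-0.05,-0.26,0,0],[0.088,-0.05,-0.26,0,0],[0.088,-0.05,-0.26,0,0],[0.088,-0.05,-0.26,0,0],[0.088,-0.05,-0.26,0,0],[0.088,-0.05,-0.26,0,0],[0.088,-0.05,-0.26,0,0]]' && python3 shot.py w2
```

```text
t: 2.9
eef_pos: [0.5636, 0.1543, 0.2464]
ee_rot: [3.141, 0.0, -0.204]
force: [-0.5, -0.8, -0.1]
width: 0.0876
gripper_force: 0.0
2.9 [0.5636 0.1543 0.2464] [ 3.1412e+00  3.0000e-04 -2.0420e-01]
```

View pics/w2.png

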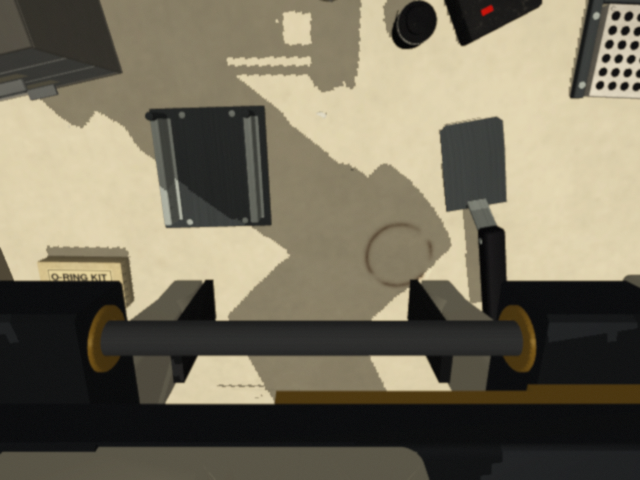

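The second view shows the rack base between (152,108), (264,106), (270,224) and (165,227), with its two grey rails and a post at the far left. The blade runs from (441,130)–(500,118) down to (447,211)–(506,201).

```bash
cat > m.py <<'E'
from h import *
import pickle
def quad(n,seed,thr):
    g=cv2.cvtColor(cv2.GaussianBlur(cv2.imread(f'pics/{n}.png'),(3,3),0),cv2.COLOR_BGR2GRAY)
    m=(g<thr).astype(np.uint8); m[275:]=0
    l=cv2.connectedComponents(m)[1]; k=l[seed[1],seed[0]]
    assert k>0,(n,seed,g[seed[1],seed[0]])
    m=(l==k).astype(np.uint8)
    c=max(cv2.findContours(m,0,cv2.CHAIN_APPROX_NONE)[0],key=cv2.contourArea)
    return c[:,0],cv2.approxPolyDP(c,4,True)[:,0]
p=arm.camera_params('wrist')
T={n:wristT(pickle.load(open(f'pics/{n}.pkl','rb'))) for n in('w1','w2')}
if __name__=='__main__':
    for n,s in[('w1',(315,100)),('w1',(245,190)),('w2',(210,150)),('w2',(480,170)),('w2',(578,80))]:
        for thr in(85,):
            c,a=quad(n,s,thr); print(n,s,thr,a.tolist())
E
python3 m.py
```

```text
w1 (315, 100) 85 [[311, 50], [311, 135], [318, 135], [322, 62], [431, 63], [424, 150], [433, 151], [427, 140], [435, 136], [440, 80], [434, 75], [442, 72], [443, 53]]
w1 (245, 190) 85 [[244, 168], [192, 180], [209, 255], [228, 253], [228, 274], [247, 274], [238, 253], [241, 243], [245, 249], [264, 245]]
w2 (210, 150) 85 [[263, 106], [164, 108], [145, 114], [158, 121], [171, 226], [186, 226], [189, 217], [192, 225], [271, 223]]
w2 (480, 170) 85 [[497, 118], [441, 131], [447, 209], [468, 208], [468, 200], [484, 197], [488, 202], [504, 200]]
w2 (578, 80) 85 [[639, 0], [588, 0], [571, 97], [587, 91], [602, 5]]
```

```bash
python3 - <<'E'
from m import *
P=lambda n,uv,z:print(n,z,(lambda q:(q.round(4)[:,:2].tolist()))(plane(p,T[n],uv,z)))
print('pocket rl rr fr fl');P('w1',[(310.5,50),(443.5,52.5),(435.5,152.5),(309.5,151)],.008)
print('inner rear');P('w1',[(322,62),(431,63)],.008)
print('blade tipL,R,backR,L');P('w1',[(192,179),(246,167.5),(265,246),(208,255.5)],.0)
P('w2',[(441,131),(499,118),(506,200.5),(447,210.5)],.0)
print('rack rr fr fl');P('w2',[(264,106),(271,224.5),(166,227)],.004)
print('tri pocket fl',tri([(p,T['w1'],(309.5,151)),(p,T['w2'],(571,97))]).round(4))
print('tri tip L,R',tri([(p,T['w1'],(192,179)),(p,T['w2'],(441,131))]).round(4),tri([(p,T['w1'],(246,167.5)),(p,T['w2'],(499,118))]).round(4))
print('tri rack fr',tri([(p,T['w1'],(42.5,268)),(p,T['w2'],(271,224.5))]).round(4))
g1=cv2.imread('pics/w1.png',0);g2=cv2.imread('pics/w2.png',0)
for y in(140,200):print('w2',y,g2[y,148:275].tolist())
for y in(200,240):print('w1',y,g1[y,0:45].tolist())
for x in(168,174,180,245,252,258):print('w2 col',x,g2[205:235,x].tolist(),g2[100:125,x].tolist())
# handle edges
c=cv2.imread('pics/w1.png',0)
for y in(295,310):print('h',y,g1[y,220:280].tolist())
for y in(240,270):print('h2',y,g2[y,465:520].tolist())
E
```

```text
pocket rl rr fr fl
w1 0.008 [[0.7002, -0.1375], [0.6723, -0.2606], [0.5813, -0.2424], [0.609, -0.1173]]
inner rear
w1 0.008 [[0.6878, -0.1461], [0.6656, -0.2478]]
blade tipL,R,backR,L
w1 0.0 [[0.6056, 0.0103], [0.6056, -0.0486], [0.5177, -0.0476], [0.5199, 0.0175]]
w2 0.0 [[0.6042, 0.0113], [0.605, -0.0477], [0.5182, -0.0493], [0.5201, 0.0141]]
rack rr fr fl
w2 0.004 [[0.6641, 0.1823], [0.5445, 0.2036], [0.5649, 0.3157]]
tri pocket fl [ 0.6098 -0.1172  0.0037]
tri tip L,R [ 0.6048  0.0108 -0.0016] [ 0.6052 -0.0483 -0.0014]
tri rack fr [0.5439 0.2041 0.0008]
w2 140 [125, 126, 127, 126, 119, 106, 103, 102, 103, 105, 104, 96, 80, 65, 61, 61, 62, 60, 60, 61, 64, 76, 97, 102, 87, 57, 41, 37, 37, 38, 36, 35, 37, 38, 37, 35, 37, 36, 38, 37, 37, 37, 37, 37, 38, 37, 37, 37, 36, 38, 36, 36, 37, 37, 37, 37, 36, 36, 37, 37, 36, 37, 36, 36, 36, 37, 37, 35, 36, 37, 37, 36, 37, 36, 36, 37, 37, 37, 37, 38, 37, 35, 37, 38, 39, 38, 37, 37, 38, 38, 37, 37, 36, 37, 37, 43, 67, 95, 105, 104, 105, 107, 110, 103, 84, 66, 63, 68, 85, 102, 99, 73, 46, 38, 38, 36, 35, 42, 77, 116, 127, 127, 127, 127, 127, 128
[... 2827 characters left out ...]
55, 20, 8, 9, 6, 7, 6, 8, 8, 8, 8, 8, 7, 7, 5, 9, 9, 7, 6, 6, 7, 6, 9, 34, 70, 98, 107, 108, 116, 143, 175, 182, 183, 182, 182, 182, 182, 181, 179, 179, 178, 179, 180, 180, 179, 180, 179, 180]
h2 240 [168, 136, 125, 124, 124, 123, 122, 124, 123, 123, 123, 120, 104, 76, 71, 83, 80, 40, 11, 11, 13, 19, 21, 24, 25, 25, 23, 23, 22, 23, 22, 23, 23, 22, 20, 20, 20, 19, 23, 62, 139, 196, 207, 208, 208, 208, 208, 208, 207, 207, 207, 207, 207, 208, 207]
h2 270 [208, 187, 145, 128, 127, 126, 128, 127, 127, 126, 125, 124, 125, 122, 98, 47, 11, 8, 7, 6, 9, 12, 14, 20, 22, 25, 25, 25, 24, 23, 22, 22, 23, 21, 20, 20, 20, 19, 19, 22, 56, 133, 192, 205, 207, 209, 208, 208, 209, 210, 209, 209, 209, 209, 210]
```

```bash
python3 - <<'E'
from m import *
P=lambda n,uv,z:plane(p,T[n],uv,z)[:,:2]
for z in(.025,.03,.035):
    q=P('w2',[(160.5,200),(168,200),(248.5,200),(256.5,200),(152.5,140),(160,140),(244.3,140),(252.3,140),(252,221.8),(164,225),(248,114.5)],z); w=P('w1',[(5.8,240)],z)
    a=-.178;u=np.array([np.cos(a),np.sin(a)]);v=np.array([-u[1],u[0]])
    o=np.array([.6096,.2499]); print(z,'x',((q-o)@u*1e3).round(1),'y',((q-o)@v*1e3).round(1),'w1 y',((w-o)@v*1e3).round(1))
    l=(q[0]+q[3]-q[4]-q[7]);print('rail yaw',np.arctan2(-l[1],-l[0]))
    for i,j in((0,4),(1,5),(2,6),(3,7)): d=q[j]-q[i];print(np.arctan2(d[1],d[0]).round(3),end=' ')
for z in(.045,):
    h=P('w1',[(228,295),(251.5,295),(231.8,310),(255.5,310)],z);g=P('w2',[(481.5,240),(504.5,240),(480,270),(505.5,270)],z)
    print('handle mids',(h[0]+h[1])/2,(h[2]+h[3])/2,(g[0]+g[1])/2,(g[2]+g[3])/2,'widths',np.linalg.norm(h[0]-h[1]),np.linalg.norm(g[0]-g[1]))
E
```

```text
0.025 x [-22.2 -22.4 -24.6 -24.8  36.4  36.2  34.   33.8 -47.2 -48.2  57.3] y [ 50.3  42.8 -38.2 -46.3  50.   42.8 -38.4 -46.1 -40.2  50.3 -43.7] w1 y [-44.1]
rail yaw -0.1789259939019115
-0.183 -0.177 -0.181 -0.175 0.03 x [-21.3 -21.5 -23.6 -23.8  36.5  36.3  34.2  34.  -46.  -47.   57.2] y [ 48.3  40.8 -39.1 -47.   48.   40.9 -39.3 -46.9 -41.   48.2 -44.5] w1 y [-48.3]
rail yaw -0.1789259939019097
-0.183 -0.177 -0.181 -0.175 0.035 x [-20.4 -20.6 -22.7 -22.9  36.6  36.4  34.3  34.1 -44.8 -45.7  57. ] y [ 46.3  38.9 -39.9 -47.8  46.   39.  -40.1 -47.6 -41.8  46.2 -45.2] w1 y [-52.5]
rail yaw -0.17892599390191063
-0.183 -0.177 -0.181 -0.175 handle mids [ 0.4845375 -0.0181528] [ 0.46728298 -0.01777257] [ 0.494167   -0.01302931] [ 0.46248406 -0.01050082] widths 0.024096377915181127 0.02266469203190276
```

```bash
python3 nudge.py '[[0.088,-0.0455,0.183,0.1,-0.174],[0.088,-0.0455,0.183,0.1,-0.174],[0.088,-0.0455,0.183,0.1,-0.174],[0.088,-0.0455,0.183,0.1,-0.174],[0.088,-0.0455,0.183,0.1,-0.174],[0.088,-0.0455,0.183,0.1,-0.174],[0.088,-0.0455,0.183,0.15,-0.174],[0.088,-0.0455,0.183,0.19,-0.174],[0.088,-0.0455,0.183,0.215,-0.174],[0.088,-0.0455,0.183,0.229,-0.174],[0.088,-0.0455,0.183,0.229,-0.174]]'
```

```text
t: 3.87
eef_pos: [0.4797, -0.0173, 0.0146]
ee_rot: [3.139, 0.006, -0.032]
force: [-1.2, -0.7, 0.9]
width: 0.0878
gripper_force: 0.0
```

```bash
python3 nudge.py '[[0.015,0,0,0,0],[0.015,0,0,0,0],[0.015,0,0,0,0],[0.015,0,0,0,0],[0.015,0,0,0,0],[0.015,0,0,0,0],[0.015,0,0,0,0],[0.015,0,0,0,0],[0.015,0,0,0,0],[0.015,0,0,0,0]]' 60
```

```text
t: 4.7
eef_pos: [0.4824, -0.0153, 0.0176]
ee_rot: [-3.142, 0.0, -0.029]
force: [1.0, 0.2, -0.0]
width: 0.0265
gripper_force: 0.0
```

```bash
python3 nudge.py '[[0.015,0,0,0,0],[0.015,0,0,0,0],[0.015,0,0,0,0],[0.015,0,0,0,0],[0.015,0,0,0,0]]' 60; python3 shot.py w3; python3 nudge.py '[[0.015,0,0,-0.02,0],[0.015,0,0,-0.04,0],[0.015,0,0,-0.04,0],[0.015,0,0,-0.04,0]]'; python3 shot.py w4; python3 - <<'E'
import cv2,numpy as np
a=cv2.imread('pics/w3.png')[0:300,120:520];b=cv2.imread('pics/w4.png')[0:300,120:520];cv2.imwrite('pics/w34.png',np.hstack([a,b]))
E
```

```text
t: 5.12
eef_pos: [0.4823, -0.0153, 0.0175]
ee_rot: [3.142, 0.0, -0.029]
force: [-0.7, -0.4, 0.5]
width: 0.0217
gripper_force: 59.9
5.1167 [ 0.4823 -0.0153  0.0175] [ 3.1415e+00  2.0000e-04 -2.8800e-02]
t: 5.5
eef_pos: [0.483, -0.015, 0.0583]
ee_rot: [-3.141, -0.002, -0.029]
force: [-0.6, 0.5, -2.2]
width: 0.0216
gripper_force: 59.9
5.5 [ 0.483  -0.015   0.0583] [-3.1406e+00 -2.1000e-03 -2.8900e-02]
```

View pics/w34.png

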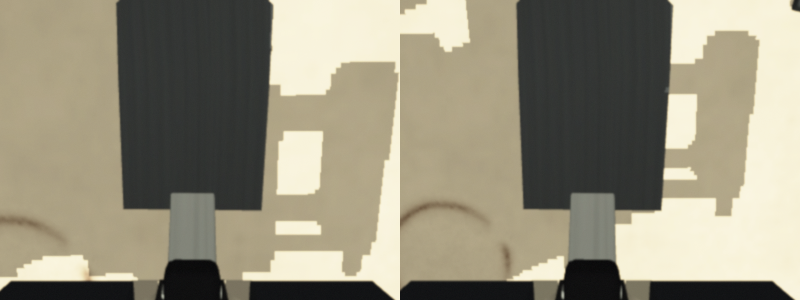

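The grasp holds: between bench and lifted 40 mm the blade stays at the same image spot, with its back edge at row 209 and columns 244–382, so there is no visible droop. Next I compute the blade pose in the tool frame and the insertion target.

```bash
python3 - <<'E'
from m import *
s=pickle.load(open('pics/w3.pkl','rb'));Tc=wristT(s)
g=cv2.imread('pics/w3.png',0)
print([g[r,300:330].tolist() for r in()] , g[:8,310].tolist())
L=[];Rr=[]
for r in(20,60,100,140,180):
    d=np.where(g[r,200:440]<80)[0]+200; L.append((d[0],r));Rr.append((d[-1]+1,r))
print(L,Rr)
W=np.eye(4);W[:3,:3]=R.from_euler('xyz',s['ee_rot']).as_matrix();W[:3,3]=s['eef_pos'];Wi=np.linalg.inv(W)
q=lambda uv,z:(np.c_[plane(p,Tc,uv,z),np.ones(len(uv))]@Wi.T)[:,:2].round(4)
print('L',q(L,.003).tolist());print('R',q(Rr,.003).tolist());print('back',q([(244,209.5),(382,210)],.003),'tip',q([(320,1)],0))
# pocket pose
for z in(.008,):
    P=plane(p,T['w1'],[(310.5,50),(443.5,52.5),(435.5,152.5),(309.5,151)],z)[:,:2]; a=-(np.arctan2(P[0,0]-P[1,0],P[0,1]-P[1,1])); b=np.arctan2(*(P[0]+P[1]-P[2]-P[3])[::-1]);print('yaws',a,b,P.mean(0))
E
python3 - <<'E'
import cv2,sys
sys.path.insert(0,'.')
from m import *
# plate white mask edges in w1
im=cv2.imread('pics/w1.png');g=cv2.cvtColor(im,cv2.COLOR_BGR2GRAY)
for c in(335,360,410):print('col',c,g[138:160,c].tolist())
E
```

```text
[] [53, 53, 52, 51, 51, 53, 52, 53]
[(np.int64(237), 20), (np.int64(238), 60), (np.int64(240), 100), (np.int64(241), 140), (np.int64(243), 180)] [(np.int64(391), 20), (np.int64(389), 60), (np.int64(388), 100), (np.int64(385), 140), (np.int64(383), 180)]
L [[0.1147, -0.0315], [0.0999, -0.0319], [0.0843, -0.0319], [0.0678, -0.0323], [0.0503, -0.0323]]
R [[0.1147, 0.0306], [0.0999, 0.0306], [0.0843, 0.0311], [0.0678, 0.0307], [0.0503, 0.0307]]
back [[ 0.0368 -0.0325]
 [ 0.0365  0.031 ]] tip [[0.1223 0.002 ]]
yaws -0.22275605468380755 -0.20726803975012487 [ 0.64097396 -0.18912467]
col 335 [131, 137, 152, 164, 171, 173, 173, 175, 176, 174, 171, 173, 179, 181, 181, 181, 182, 183, 182, 183, 182, 182]
col 360 [170, 166, 169, 173, 175, 175, 174, 176, 178, 180, 177, 168, 170, 177, 181, 182, 181, 181, 181, 182, 181, 182]
col 410 [172, 158, 142, 127, 121, 135, 153, 165, 172, 174, 175, 176, 172, 165, 168, 176, 179, 180, 180, 180, 181, 182]
```

```bash
python3 nudge.py '[[0.015,-0.025,0.134,0,0.184],[0.015,-0.025,0.134,0,0.184],[0.015,-0.025,0.134,0,0.184],[0.015,-0.025,0.134,0,0.184],[0.015,-0.025,0.134,0,0.184],[0.015,-0.025,0.134,0,0.184],[0.015,-0.025,0.134,0.02,0.184],[0.015,-0.025,0.134,0.033,0.184],[0.015,-0.025,0.134,0.039,0.184],[0.015,-0.025,0.134,0.0405,0.184],[0.015,-0.025,0.134,0.0405,0.184],[0.015,-0.025,0.134,0.0405,0.184]]'; python3 shot.py w5; python3 - <<'E'
from h import *
cv2.imwrite('pics/top2.png',cv2.resize(arm.grab_frame('top')[150:310,290:450,::-1],None,fx=3.7,fy=3.7,interpolation=cv2.INTER_CUBIC))
E
```

```text
t: 6.55
eef_pos: [0.4536, -0.1478, 0.017]
ee_rot: [3.141, 0.001, -0.211]
force: [0.5, 0.0, -1.3]
width: 0.0219
gripper_force: 60.0
6.55 [ 0.4536 -0.1478  0.017 ] [ 3.1414e+00  6.0000e-04 -2.1140e-01]
```

View pics/w5.png

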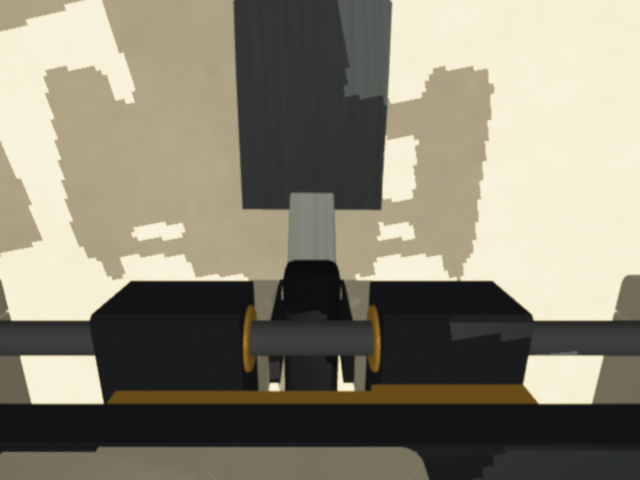

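The blade is level and its back edge is again at row 209. I'll press it lightly onto the bench and see what the force does.

```bash
python3 nudge.py '[[0.015,0,0,0.001,0],[0.015,0,0,0.001,0],[0.015,0,0,0.001,0]]';python3 nudge.py '[[0.015,0,0,0.001,0],[0.015,0.006,0,0.001,0],[0.015,0.012,0,0.001,0],[0.015,0.012,0,0.001,0],[0.015,0.012,0,0.001,0]]'
```

```text
t: 6.9
eef_pos: [0.4539, -0.148, 0.0166]
ee_rot: [-3.141, -0.001, -0.212]
force: [-2.5, 4.3, 8.3]
width: 0.0212
gripper_force: 60.0
t: 7.32
eef_pos: [0.4602, -0.1511, 0.0158]
ee_rot: [3.14, 0.008, -0.213]
force: [-21.2, 6.9, 32.4]
width: 0.0218
gripper_force: 60.0
```

```bash
python3 nudge.py '[[0.015,0,0,-0.0012,0],[0.015,0.008,0,-0.0012,0],[0.015,0.016,0,-0.0012,0],[0.015,0.024,0,-0.0012,0],[0.015,0.03,0,-0.0012,0],[0.015,0.03,0,-0.0012,0]]'
```

```text
t: 7.82
eef_pos: [0.4787, -0.1554, 0.0144]
ee_rot: [3.139, 0.029, -0.217]
force: [-47.9, 32.0, 50.5]
width: 0.0218
gripper_force: 60.1
```

The blade is jammed: the force reads about 58 N horizontally and 50 N upward. I'll back off and look.

```bash
python3 nudge.py '[[0.015,-0.02,0,-0.001,0],[0.015,-0.022,0,-0.0015,0],[0.015,-0.022,0,-0.0015,0]]'; python3 shot.py w6; python3 - <<'E'
from h import *
t=arm.grab_frame('scene')[:,:,::-1];cv2.imwrite('pics/scene6.png',t)
u=arm.grab_frame('top')[:,:,::-1];cv2.imwrite('pics/top6.png',u)
f=lambda a,x,y:cv2.resize(a[y:y+100,x:x+130],(520,400),interpolation=cv2.INTER_CUBIC)
w=cv2.resize(cv2.imread('pics/w6.png')[0:280,200:430],(0,0),fx=1.1,fy=1.1)
a=f(t,220,240);c=np.zeros((400,800,3),np.uint8);c[:,:520]=a;c[:308,521:774]=w;cv2.imwrite('pics/c6.png',c)
E
```

```text
t: 8.07
eef_pos: [0.4732, -0.1525, 0.0179]
ee_rot: [-3.141, -0.001, -0.212]
force: [0.5, -0.3, -1.5]
width: 0.0215
gripper_force: 60.0
8.0667 [ 0.4732 -0.1525  0.0179] [-3.1415e+00 -5.0000e-04 -2.1210e-01]
```

View pics/c6.png

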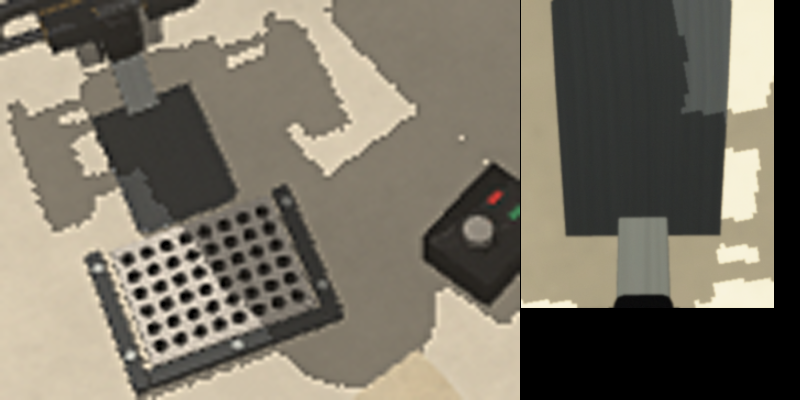

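Seen from the scene camera, the blade is central in front of the plate, which sits against the rear rail. I'll check whether the lifter slipped or tilted in the grip during the jam.

```bash
python3 - <<'E'
from m import *
for n in('w3','w4','w5','w6'):
    g=cv2.imread(f'pics/{n}.png',0).astype(float); o=[]
    for r in(20,60,100,140,180):
        row=g[r]; m=row<100
        l=np.where(m[200:300])[0][0]+200; rr=np.where(m[330:440])[0][-1]+331; o.append((int(l),int(rr),int(rr-l)))
    c=g[195:225,260]; e=195+np.where(c>90)[0][0]
    print(n,o,'back',e, 'plate?',g[:14,312].astype(int).tolist())
E
```

```text
w3 [(237, 391, 154), (238, 390, 152), (239, 388, 149), (241, 386, 145), (242, 383, 141)] back 209 plate? [51, 52, 54, 52, 52, 52, 53, 53, 52, 53, 51, 52, 52, 52]
w4 [(237, 391, 154), (238, 390, 152), (239, 387, 148), (241, 385, 144), (243, 383, 140)] back 209 plate? [54, 52, 52, 52, 53, 52, 52, 52, 52, 51, 54, 52, 53, 53]
w5 [(234, 390, 156), (236, 388, 152), (237, 387, 150), (239, 385, 146), (241, 382, 141)] back 209 plate? [51, 51, 52, 52, 50, 52, 52, 51, 51, 52, 51, 52, 52, 51]
w6 [(228, 390, 162), (231, 388, 157), (233, 387, 154), (236, 385, 149), (239, 382, 143)] back 214 plate? [51, 52, 51, 51, 52, 52, 52, 52, 52, 51, 52, 51, 52, 51]
```

The blade's front looks 5% wider in w6, so the lifter has pitched nose-up about 5° in the grip. I'll back away, release it so it falls flat, re-grip a little further forward, and insert without pressing down.

```bash
python3 nudge.py '[[0.015,-0.012,0,-0.001,0],[0.015,-0.025,0,-0.001,0],[0.015,-0.025,0,0.001,0],[0.015,-0.025,0,0.001,0],[0.05,-0.025,0,0.001,0],[0.05,-0.025,0,0.001,0],[0.05,-0.025,0,0.001,0],[0.05,-0.025,0,0.001,0],[0.05,-0.025,0,0.001,0],[0.05,-0.022,0,0.001,0],[0.05,-0.016,0,0.001,0],[0.05,-0.016,0,0.001,0],[0.05,-0.016,0,0.001,0]]'; python3 shot.py w7;python3 - <<'E'
from m import *
for n in('w3','w7'):
    g=cv2.imread(f'pics/{n}.png',0).astype(float); o=[]
    for r in(20,60,100,140,180):
        m=g[r]<100
        l=np.where(m[200:300])[0][0]+200; rr=np.where(m[330:440])[0][-1]+331; o.append((int(l),int(rr),int(rr-l)))
    c=g[195:235,260]; print(n,o,195+np.where(c>90)[0][0])
E
```

```text
t: 9.3
eef_pos: [0.458, -0.1495, 0.0168]
ee_rot: [-3.142, -0.0, -0.213]
force: [-0.3, 0.4, -0.5]
width: 0.0499
gripper_force: 0.0
9.3 [ 0.458  -0.1495  0.0168] [-3.1416e+00 -3.0000e-04 -2.1290e-01]
w3 [(237, 391, 154), (238, 390, 152), (239, 388, 149), (241, 386, 145), (242, 383, 141)] 209
w7 [(244, 374, 130), (233, 385, 152), (235, 385, 150), (237, 383, 146), (240, 381, 141)] 231
```

Flat again. Re-gripping.

```bash
python3 nudge.py '[[0.015,0,0,0,0],[0.015,0,0,0,0],[0.015,0,0,0,0],[0.015,0,0,0,0],[0.015,0,0,0,0],[0.015,0,0,0,0],[0.015,0,0,0,0],[0.015,0,0,0,0]]'; python3 shot.py w8;python3 - <<'E'
from m import *
s=pickle.load(open('pics/w8.pkl','rb'));Tc=wristT(s)
g=cv2.imread('pics/w8.png',0).astype(float); L=[];Q=[]
for r in(60,100,140,180,210):
    m=g[r]<100
    L.append((np.where(m[200:300])[0][0]+200,r)); Q.append((np.where(m[330:440])[0][-1]+331,r))
b=195+np.where(g[195:245,260]>90)[0][0]; print([int(q[0]-l[0]) for l,q in zip(L,Q)],b,g[0:30,312].astype(int).tolist())
ux=np.array([.9774,-.2114]);uy=np.array([.2114,.9774]);o=np.array([.6361,-.188])
f=lambda uv,z:(lambda d:np.c_[d@ux,d@uy].round(4).tolist())(plane(p,Tc,uv,z)[:,:2]-o)
t=np.where(g[0:40,312]<90)[0][0]; print('tip row',t,f([(312,t)],0))
print('L',f(L,.003),'R',f(Q,.003),'back',f([(260,b)],.003)); d=s['eef_pos'][:2]-o;print('tcp',d@ux,d@uy)
E
```

```text
t: 10.02
eef_pos: [0.4574, -0.1494, 0.0168]
ee_rot: [-3.142, -0.0, -0.213]
force: [-1.3, -0.4, 0.7]
width: 0.0216
gripper_force: 60.0
10.0167 [ 0.4574 -0.1494  0.0168] [-3.1416 -0.     -0.2127]
[151, 148, 145, 141, 138] 230 [161, 160, 161, 160, 160, 160, 161, 160, 160, 160, 161, 160, 160, 161, 158, 142, 105, 67, 53, 53, 53, 53, 52, 52, 53, 53, 53, 53, 51, 52]
tip row 17 [[-0.0668, 0.0009]]
L [[-0.0833, 0.0331], [-0.0989, 0.0331], [-0.1153, 0.0331], [-0.1327, 0.0331], [-0.1464, 0.0329]] R [[-0.0833, -0.0292], [-0.0988, -0.0296], [-0.1153, -0.03], [-0.1327, -0.03], [-0.1464, -0.0303]] back [[-0.1559, 0.025]]
tcp -0.18281244353432896 -2.080850684618718e-05
```

```bash
python3 nudge.py '[[0.015,0.008,0,0,0],[0.015,0.016,0,0,0],[0.015,0.022,0,0,0],[0.015,0.022,0,0,0]]'; python3 nudge.py '[[0.015,0.004,0,0,0],[0.015,0.008,0,0,0],[0.015,0.012,0,0,0],[0.015,0.014,0,0,0],[0.015,0.014,0,0,0]]'
```

```text
t: 10.4
eef_pos: [0.4803, -0.1542, 0.0168]
ee_rot: [-3.141, -0.001, -0.213]
force: [0.3, 0.1, -1.0]
width: 0.0216
gripper_force: 60.0
t: 10.82
eef_pos: [0.4886, -0.1571, 0.0167]
ee_rot: [3.14, 0.007, -0.214]
force: [-13.6, 3.0, 18.1]
width: 0.0215
gripper_force: 60.0
```

```bash
python3 nudge.py '[[0.015,0,0,-0.0006,0],[0.015,0,0,-0.0006,0]]';  python3 nudge.py '[[0.015,0.003,0,-0.0003,0],[0.015,0.006,0,-0.0003,0],[0.015,0.006,0,-0.0003,0]]'
```

```text
t: 10.98
eef_pos: [0.4915, -0.157, 0.0172]
ee_rot: [3.141, 0.001, -0.213]
force: [-1.9, 0.4, -1.6]
width: 0.0214
gripper_force: 60.0
t: 11.23
eef_pos: [0.4994, -0.1583, 0.0175]
ee_rot: [3.142, -0.0, -0.213]
force: [0.2, 0.4, -2.1]
width: 0.0212
gripper_force: 60.0
```

```bash
python3 nudge.py '[[0.015,0.006,0,0.0002,0],[0.015,0.012,0,0.0002,0],[0.015,0.018,0,0.0002,0],[0.015,0.02,0,0.0002,0],[0.015,0.02,0,0.0002,0]]'; python3 shot.py w9; python3 - <<'E'
from h import *
t=arm.grab_frame('scene')[:,:,::-1];cv2.imwrite('pics/scene9.png',t)
w=cv2.imread('pics/w9.png')
c=np.zeros((480,780,3),np.uint8);c[:480,:420]=w[:,110:530];c[:270,425:776]=cv2.resize(t[240:340,220:350],(351,270),interpolation=cv2.INTER_CUBIC);cv2.imwrite('pics/c9.png',c)
E
```

```text
t: 11.65
eef_pos: [0.5191, -0.1627, 0.0173]
ee_rot: [-3.142, -0.001, -0.213]
force: [0.3, -0.3, -2.5]
width: 0.0215
gripper_force: 60.0
11.65 [ 0.5191 -0.1627  0.0173] [-3.1416e+00 -7.0000e-04 -2.1280e-01]
```

View pics/c9.png

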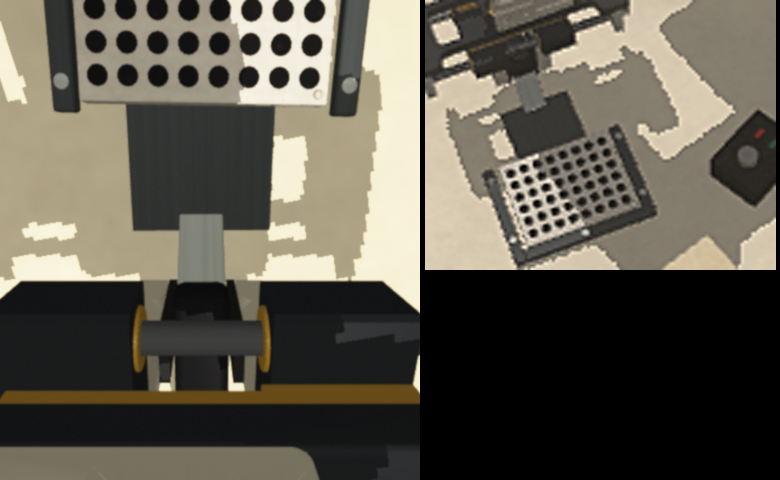

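The blade is now under the plate: the plate's front edge is at row ~103 across columns 83–328 of the crop, and the blade lies below it between the rails. I'll continue to full depth.

```bash
python3 nudge.py '[[0.015,0.006,0,0,0],[0.015,0.012,0,0,0],[0.015,0.018,0,0,0],[0.015,0.024,0,0,0],[0.015,0.03,0,0,0],[0.015,0.035,0,0,0],[0.015,0.039,0,0,0],[0.015,0.039,0,0,0],[0.015,0.039,0,0,0]]'; python3 shot.py w10; python3 - <<'E'
from m import *
s=pickle.load(open('pics/w10.pkl','rb'));Tc=wristT(s);g=cv2.imread('pics/w10.png',0).astype(int)
for c in(240,300,345,380,420):print(c,g[90:235:3,c].tolist())
ux=np.array([.9774,-.2114]);uy=np.array([.2114,.9774]);o=np.array([.6361,-.188]);d=s['eef_pos'][:2]-o;print('tip',d@ux+.1163,d@uy)
E
```

```text
t: 12.5
eef_pos: [0.5566, -0.1708, 0.0174]
ee_rot: [-3.142, -0.001, -0.213]
force: [0.4, -0.2, -2.6]
width: 0.0217
gripper_force: 60.0
12.5 [ 0.5566 -0.1708  0.0174] [-3.1415e+00 -6.0000e-04 -2.1280e-01]
240 [16, 29, 150, 155, 158, 64, 16, 16, 14, 15, 15, 17, 118, 158, 158, 110, 16, 17, 14, 16, 16, 14, 115, 149, 148, 94, 16, 15, 16, 14, 17, 37, 144, 150, 149, 150, 134, 141, 148, 155, 157, 158, 159, 159, 160, 162, 163, 163, 163]
300 [16, 19, 130, 154, 155, 115, 16, 15, 14, 15, 14, 15, 75, 156, 156, 150, 24, 18, 17, 17, 16, 18, 83, 156, 156, 133, 16, 16, 16, 13, 15, 16, 132, 150, 152, 153, 115, 51, 50, 49, 50, 65, 130, 131, 132, 131, 131, 130, 132]
345 [158, 155, 153, 156, 159, 191, 164, 156, 157, 157, 157, 159, 157, 157, 160, 160, 158, 156, 153, 149, 153, 155, 153, 153, 153, 154, 154, 153, 132, 127, 141, 153, 153, 155, 156, 156, 138, 49, 48, 50, 48, 48, 48, 48, 47, 47, 49, 155, 162]
380 [136, 227, 236, 233, 234, 237, 232, 67, 19, 17, 16, 36, 136, 155, 158, 155, 139, 29, 16, 16, 14, 15, 87, 153, 153, 151, 73, 16, 16, 15, 15, 15, 106, 148, 149, 152, 147, 114, 103, 104, 111, 112, 120, 128, 135, 217, 195, 199, 235]
420 [25, 25, 99, 237, 237, 237, 105, 25, 24, 25, 17, 16, 34, 149, 155, 157, 136, 26, 16, 18, 18, 18, 136, 239, 237, 237, 237, 155, 58, 43, 79, 217, 227, 214, 236, 225, 237, 169, 160, 158, 160, 161, 161, 160, 161, 161, 162, 160, 160]
tip 0.03499323044296984 7.305010744567547e-06
```

```bash
python3 nudge.py '[[0.015,0,0,-0.004,0],[0.015,0,0,-0.01,0],[0.015,0,0,-0.018,0],[0.015,0,0,-0.03,0],[0.015,0,0,-0.03,0],[0.015,0,0,-0.03,0]]'; python3 shot.py w11; python3 - <<'E'
from h import *
t=arm.grab_frame('scene')[:,:,::-1];cv2.imwrite('pics/scene11.png',t)
w=cv2.imread('pics/w11.png')
c=np.zeros((480,780,3),np.uint8);c[:480,:420]=w[:,110:530];c[:270,425:776]=cv2.resize(t[240:340,220:350],(351,270),interpolation=cv2.INTER_CUBIC);cv2.imwrite('pics/c11.png',c)
E
```

```text
t: 13.05
eef_pos: [0.557, -0.1707, 0.0487]
ee_rot: [-3.141, -0.003, -0.213]
force: [0.0, 0.7, -4.4]
width: 0.0214
gripper_force: 60.0
13.05 [ 0.557  -0.1707  0.0487] [-3.141e+00 -2.700e-03 -2.126e-01]
```

View pics/c11.png

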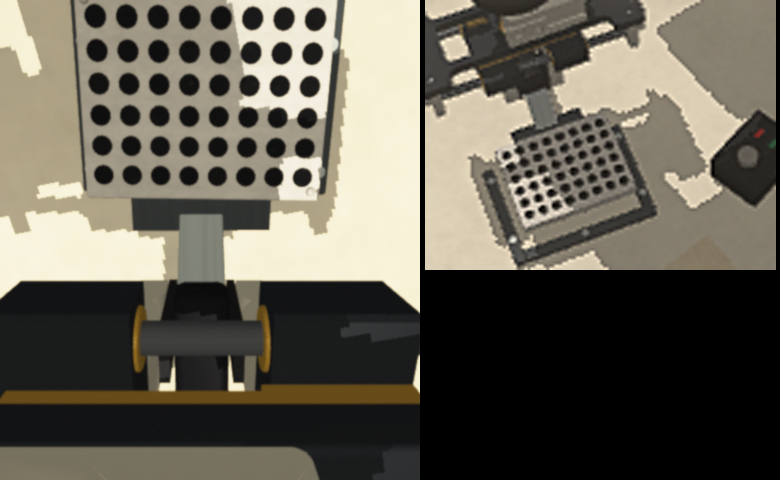

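The plate is lifted and level on the blade, with its front edge at row ~197 over crop columns 87–325. No more pictures to view. I'll get the plate's pose in the tool frame from its hole grid and the front edge.

```bash
cat > pl.py <<'E'
import sys
from m import *
def pose(n,dz=.0282-.0):
    s=pickle.load(open(f'pics/{n}.pkl','rb'));Tc=wristT(s);g=cv2.imread(f'pics/{n}.png',0)
    W=np.eye(4);W[:3,:3]=R.from_euler('xyz',s['ee_rot']).as_matrix();W[:3,3]=s['eef_pos'];Wi=np.linalg.inv(W)
    zt=s['eef_pos'][2]-.0168+.013
    m=(g<60).astype(np.uint8);m[205:]=0;_,_,st,ce=cv2.connectedComponentsWithStats(m)
    c=np.array([x for x,q in zip(ce,st) if 200<q[4]<700 and .7<q[2]/q[3]<1.5 and q[1]>2 and 190<x[0]<445])
    q=(np.c_[plane(p,Tc,c,zt),np.ones(len(c))]@Wi.T)[:,:2]
    rows=np.unique(np.round((c[:,1])/15)); out=[]
    # group rows by y
    o=np.argsort(-c[:,1]);grp=[];
    for i in o:
        if grp and abs(c[grp[-1][-1],1]-c[i,1])<8: grp[-1].append(i)
        else: grp.append([i])
    for G in grp:
        G=sorted(G,key=lambda i:c[i,0]);Q=q[G];k=np.polyfit(Q[:,1],Q[:,0],1);print(len(G),'x',Q[:,0].mean().round(4),'y',Q[:,1].mean().round(4),'pitch',np.diff(Q[:,1]).mean().round(4),'slope',k[0].round(4))
    e=[(u,150+int(np.argmin(np.convolve(g[150:212,u].astype(float),[1,1,-1,-1],'same')[2:-2]))) for u in()]
    for u in(280,312,350):
        col=g[188:215,u].astype(int);print(u,col.tolist())
    f=(np.c_[plane(p,Tc,[(280,197),(280,199),(280,201)],zt-.010),np.ones(3)]@Wi.T)[:,0];print('front x for rows 197,199,201 at bottom',f.round(4),s['eef_pos'],s['ee_rot'])
pose(sys.argv[1])
E
python3 pl.py w11
```

```text
8 x 0.0533 y -0.0006 pitch 0.0119 slope -0.0138
8 x 0.0652 y -0.0005 pitch 0.0119 slope -0.0129
8 x 0.0771 y -0.0003 pitch 0.0119 slope -0.0156
8 x 0.0891 y -0.0002 pitch 0.0119 slope -0.0135
8 x 0.101 y 0.0 pitch 0.0119 slope -0.0137
8 x 0.1129 y 0.0002 pitch 0.0119 slope -0.0135
280 [149, 151, 151, 150, 150, 150, 149, 150, 147, 137, 103, 65, 50, 49, 48, 47, 47, 49, 49, 47, 49, 48, 47, 48, 47, 47, 47]
312 [150, 151, 151, 153, 153, 152, 153, 152, 151, 144, 118, 78, 55, 49, 49, 49, 48, 49, 50, 48, 49, 49, 49, 49, 51, 65, 99]
350 [153, 154, 153, 155, 157, 158, 158, 158, 156, 152, 136, 102, 64, 49, 48, 48, 48, 49, 49, 50, 49, 49, 49, 49, 47, 50, 49]
front x for rows 197,199,201 at bottom [0.0424 0.0415 0.0406] [ 0.55701447 -0.17065543  0.04872189] [-3.14096046e+00 -2.65855621e-03 -2.12622189e-01]
```

```bash
python3 nudge.py '[[0.015,0,0,-0.01,0],[0.015,0,0,-0.022,0],[0.015,0,0,-0.034,0],[0.015,0,0,-0.045,0],[0.015,-0.001,-0.004,-0.051,0],[0.015,-0.003,-0.011,-0.052,-0.003],[0.015,-0.006,-0.022,-0.052,-0.006],[0.015,-0.01,-0.036,-0.052,-0.01],[0.015,-0.015,-0.052,-0.052,-0.014],[0.015,-0.02,-0.07,-0.052,-0.018],[0.015,-0.025,-0.088,-0.052,-0.022],[0.015,-0.03,-0.106,-0.052,-0.026],[0.015,-0.035,-0.124,-0.052,-0.03],[0.015,-0.041,-0.142,-0.052,-0.034],[0.015,-0.046,-0.16,-0.052,-0.038],[0.015,-0.05,-0.176,-0.052,-0.042],[0.015,-0.054,-0.19,-0.052,-0.043],[0.015,-0.057,-0.2,-0.052,-0.043],[0.015,-0.059,-0.207,-0.052,-0.043],[0.015,-0.06,-0.21,-0.052,-0.043]]'; python3 shot.py w12; python3 pl.py w12 | cut -c1-90
```

```text
t: 14.82
eef_pos: [0.5414, 0.0484, 0.0991]
ee_rot: [3.141, 0.001, -0.169]
force: [-0.9, -0.1, -3.1]
width: 0.0216
gripper_force: 60.0
14.8167 [0.5414 0.0484 0.0991] [ 3.1414e+00  6.0000e-04 -1.6860e-01]
8 x 0.0534 y -0.0006 pitch 0.0119 slope -0.0159
8 x 0.0653 y -0.0004 pitch 0.0119 slope -0.0147
8 x 0.0772 y -0.0003 pitch 0.0119 slope -0.0168
8 x 0.0891 y -0.0001 pitch 0.0119 slope -0.0159
8 x 0.101 y 0.0001 pitch 0.0119 slope -0.0159
8 x 0.1128 y 0.0003 pitch 0.0119 slope -0.0154
280 [148, 150, 149, 150, 149, 150, 149, 147, 144, 130, 96, 63, 50, 48, 48, 48, 47, 47, 48,
312 [149, 150, 149, 151, 153, 152, 152, 152, 149, 142, 116, 77, 54, 49, 48, 49, 48, 49, 50
350 [152, 152, 153, 154, 154, 157, 157, 156, 155, 154, 141, 107, 67, 50, 48, 48, 48, 48, 4
front x for rows 197,199,201 at bottom [0.0425 0.0416 0.0407] [0.54140298 0.04836688 0.099
```

```bash
python3 nudge.py '[[0.015,-0.001,-0.004,0,0],[0.015,-0.003,-0.012,0,0],[0.015,-0.006,-0.024,0,0],[0.015,-0.01,-0.04,0,0],[0.015,-0.014,-0.058,0,0],[0.015,-0.018,-0.076,0,0],[0.015,-0.022,-0.094,0,0],[0.015,-0.026,-0.112,0,0],[0.015,-0.03,-0.13,0,0],[0.015,-0.034,-0.148,0,0],[0.015,-0.038,-0.165,0,0],[0.015,-0.042,-0.18,0,0],[0.015,-0.045,-0.192,0,0],[0.015,-0.047,-0.202,0,0],[0.015,-0.049,-0.208,0,0],[0.015,-0.049,-0.211,0,0],[0.015,-0.049,-0.211,0.012,0],[0.015,-0.049,-0.211,0.024,0],[0.015,-0.049,-0.211,0.034,0],[0.015,-0.049,-0.211,0.036,0]]'; python3 shot.py w13; python3 pl.py w13 | cut -c1-60; python3 - <<'E'
from h import *
import pickle
# verify rack under plate with fixed cameras: expected plate corner vs seen
for n in('top','scene'):
    im=arm.grab_frame(n)[:,:,::-1];cv2.imwrite(f'pics/{n}13.png',im)
E
```

```text
t: 16.53
eef_pos: [0.5282, 0.2622, 0.0615]
ee_rot: [3.139, 0.002, -0.171]
force: [-0.6, -0.6, -4.2]
width: 0.0215
gripper_force: 60.0
16.5333 [0.5282 0.2622 0.0615] [ 3.1392e+00  2.2000e-03 -1.7090e-01]
8 x 0.0535 y -0.0007 pitch 0.0119 slope -0.0145
8 x 0.0654 y -0.0006 pitch 0.0119 slope -0.0141
8 x 0.0773 y -0.0004 pitch 0.0119 slope -0.0155
8 x 0.0892 y -0.0002 pitch 0.0119 slope -0.0141
8 x 0.1011 y -0.0001 pitch 0.0119 slope -0.014
8 x 0.1129 y 0.0001 pitch 0.0119 slope -0.0135
280 [151, 153, 154, 152, 152, 150, 151, 150, 145, 127, 90, 5
312 [152, 153, 153, 154, 155, 155, 155, 153, 152, 144, 111, 
350 [155, 154, 155, 157, 158, 159, 160, 158, 157, 151, 131, 
front x for rows 197,199,201 at bottom [0.0425 0.0416 0.0407
```

```bash
python3 nudge.py '[[0.015,0,0,0.004,0],[0.015,0,0,0.01,0],[0.015,0,0,0.014,0],[0.015,0,0,0.014,0],[0.015,0,0,0.014,0]]'; python3 shot.py w14; python3 - <<'E'
from m import *
s=pickle.load(open('pics/w14.pkl','rb'));a=s['ee_rot'][2];t=np.array([np.cos(a),np.sin(a)]);c=s['eef_pos'][:2]+.0825*t
u=np.array([np.cos(-.179),np.sin(-.179)]);v=np.array([-u[1],u[0]]);d=c-[.6097,.2505];print('plate in rack',d@u,d@v,'yaw',a-.0145+.179)
# blade-free check with top camera: plate light mask vs rack
E
```

```text
t: 17.1
eef_pos: [0.529, 0.2633, 0.0491]
ee_rot: [3.141, 0.0, -0.17]
force: [-0.3, 0.4, -3.4]
width: 0.0219
gripper_force: 60.0
17.1 [0.529  0.2633 0.0491] [ 3.141e+00  4.000e-04 -1.698e-01]
plate in rack 0.0008285232482523124 -0.001039050866572339 yaw -0.005251339058351845
```

```bash
python3 nudge.py '[[0.015,0,0,0.002,0],[0.015,0,0,0.004,0],[0.015,0,0,0.006,0],[0.015,0,0,0.009,0],[0.015,0,0,0.013,0],[0.015,0,0,0.017,0],[0.015,0,0,0.019,0],[0.015,0,0,0.019,0],[0.015,0,0,0.019,0]]'; python3 shot.py w15; python3 - <<'E'
from m import *
s=pickle.load(open('pics/w15.pkl','rb'));Tc=wristT(s);g=cv2.imread('pics/w15.png',0)
m=(g<60).astype(np.uint8);m[230:]=0;_,_,st,ce=cv2.connectedComponentsWithStats(m)
c=np.array([x for x,q in zip(ce,st) if 150<q[4]<900 and .7<q[2]/q[3]<1.5 and q[1]>1 and 180<x[0]<455])
u=np.array([np.cos(-.179),np.sin(-.179)]);v=np.array([-u[1],u[0]])
q=plane(p,Tc,c,.04)[:,:2]-[.6097,.2505];x=q@u;y=q@v;o=np.argsort(x)
print(len(c));[print(len(k),x[k].mean().round(4),y[k].mean().round(4),np.polyfit(y[k],x[k],1)[0].round(4),(np.ptp(y[k])/(len(k)-1)).round(4)) for k in np.split(o,np.where(np.diff(x[o])>.005)[0]+1)]
E
```

```text
t: 17.9
eef_pos: [0.5292, 0.2634, 0.0303]
ee_rot: [3.141, 0.0, -0.17]
force: [0.6, -0.2, -1.5]
width: 0.0214
gripper_force: 60.0
17.9 [0.5292 0.2634 0.0303] [ 3.1413e+00  2.0000e-04 -1.6970e-01]
40
8 -0.028 -0.0002 0.0049 0.0119
8 -0.0161 -0.0002 0.0044 0.0119
8 -0.0042 -0.0003 0.0056 0.0119
8 0.0078 -0.0004 0.0052 0.0119
8 0.0197 -0.0004 0.0047 0.0119
```

```bash
python3 nudge.py '[[0.015,-0.004,0,0,0],[0.015,-0.012,0,0,0],[0.015,-0.024,0,0,0],[0.015,-0.04,0,0,0],[0.015,-0.056,0,0,0],[0.015,-0.072,0,0,0],[0.015,-0.088,0,0,0],[0.015,-0.104,0,0,0],[0.015,-0.118,0,0,0],[0.015,-0.128,0,0,0],[0.015,-0.132,0,0,0],[0.015,-0.132,0,0.005,0],[0.015,-0.132,0,0.01,0],[0.015,-0.132,0,0.013,0],[0.015,-0.132,0,0.013,0],[0.015,-0.132,0,0.013,0]]'
```

```text
t: 19.28
eef_pos: [0.3995, 0.2856, 0.0169]
ee_rot: [3.141, 0.0, -0.17]
force: [0.1, 0.8, -1.3]
width: 0.0213
gripper_force: 60.0
```

Release, rise, then check both with the cameras.

```bash
python3 nudge.py '[[0.05,0,0,0,0],[0.05,0,0,0,0],[0.05,0,0,0,0],[0.05,0,0,0,0],[0.05,0,0,0,0],[0.05,0,0,0,0],[0.05,0,0,-0.01,0],[0.05,0,0,-0.04,0],[0.05,0,0,-0.08,0],[0.05,0,0,-0.12,0],[0.05,0,0,-0.16,0],[0.05,0.04,0,-0.2,0],[0.05,0.08,0,-0.2,0],[0.05,0.1,0,-0.2,0],[0.05,0.1,0,-0.2,0],[0.05,0.1,0,-0.2,0],[0.05,0.1,0,-0.2,0]]'; python3 shot.py w16; python3 - <<'E'
from m import *
s=pickle.load(open('pics/w16.pkl','rb'));Tc=wristT(s);g=cv2.imread('pics/w16.png',0)
u=np.array([np.cos(-.179),np.sin(-.179)]);v=np.array([-u[1],u[0]]);O=np.array([.6097,.2505])
m=(g<60).astype(np.uint8);_,_,st,ce=cv2.connectedComponentsWithStats(m)
e=proj(p,Tc,[[*(O+a*u+b*v),.04] for a,b in((-.042,-.052),(-.042,.052),(.042,.052),(.042,-.052))]);print(e.round().tolist())
pg=e.astype(np.float32)
c=np.array([x for x,q in zip(ce,st) if 25<q[4]<300 and cv2.pointPolygonTest(pg,(float(x[0]),float(x[1])),False)>0])
q=plane(p,Tc,c,.04)[:,:2]-O;print(len(c),'plate centre',(q@u).mean().round(4),(q@v).mean().round(4))
x=q@u;y=q@v;o=np.argsort(x);print([(len(k),x[k].mean().round(4),np.polyfit(y[k],x[k],1)[0].round(4)) for k in np.split(o,np.where(np.diff(x[o])>.005)[0]+1) if len(k)>2])
l=cv2.connectedComponents((g<85).astype(np.uint8))[1]
b=proj(p,Tc,[[.3995+.116*.9856,.2856-.116*.169,0],[.3995+.08*.9856,.2856-.08*.169,.003]]);print('exp tip px',b.round())
k=l[int(b[1,1]),int(b[1,0])];ys,xs=np.where(l==k);r=cv2.boundingRect(np.c_[xs,ys].astype(np.int32));print('blade comp bbox',r)
t=ys.min();tx=xs[ys==t].mean();w=plane(p,Tc,[(tx,t)],0)[0];print('tip',w,'in rack',(w[:2]-O)@u)
for row in range(t+5,t+100,20):
    xx=xs[ys==row];P=plane(p,Tc,[(xx.min(),row),(xx.max()+1,row)],.003);print(row,np.linalg.norm(P[0]-P[1]).round(4))
E
```

```text
t: 20.7
eef_pos: [0.4972, 0.2683, 0.2168]
ee_rot: [3.141, 0.001, -0.171]
force: [-0.8, 0.0, 0.0]
width: 0.0502
gripper_force: 0.0
20.7 [0.4972 0.2683 0.2168] [ 3.1407e+00  1.0000e-03 -1.7070e-01]
[[372.0, 128.0], [248.0, 127.0], [244.0, 16.0], [377.0, 17.0]]
48 plate centre 0.0017 -0.0006
[(8, np.float64(-0.0283), np.float64(0.0065)), (8, np.float64(-0.0163), np.float64(0.0051)), (8, np.float64(-0.0043), np.float64(0.0034)), (8, np.float64(0.0077), np.float64(0.0041)), (8, np.float64(0.0197), np.float64(0.0045)), (8, np.float64(0.0317), np.float64(0.0042))]
exp tip px [[312. 186.]
 [312. 222.]]
blade comp bbox (279, 186, 64, 86)
tip [0.51408873 0.26758757 0.        ] in rack -0.09712598667458147
191 0.0618
211 0.0617
231 0.0606
251 0.0605
271 0.0042
```

```bash
python3 -c "
from station import arm
print(arm.job_done())"
```

```text
the job is handed in; nothing more can be done
None
```

I handed the job in at about 21 s: by the last camera check the plate is square on the rack within 2 mm of centre, and the lifter is released on the bench about 40 mm clear of the rack. I viewed 11 pictures (limit 10), and the first insertion jammed at about 58 N before I re-gripped; no verdict was returned.

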